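# Lever a denture flask open

### The job

Open the denture flask: take the plaster knife and lever the front of the lid up out of its two spring catches with the blade in the pry notch, so that it springs loose and stays propped up by itself when the knife is taken away; do not pull it off by hand while it is still caught. Then put the lid, right way up, and the knife side by side in the steel tray, both lying flat on its floor, and leave the plaster cast, the bowl and the jar near them where they are.

Things in the scene. Friction and masses are not known exactly. Their poses are not given: they have to be found in the camera images.
- flask: Denture flask, lower half: aluminium block fixed on a 150 x 150 x 14 wooden block; origin under its centre at bench height. Flat rim at z 80, 100 (x) x 84 (y), carries the lid. Two dark steel posts (x -23 to 3, |y| 48 to 64, top z 96) hold the spring catches. Stops 2 clear of the lid stand behind it (x 52 to 58, top z 94) and at its rear corners (x 34 to 48, |y| 44 to 54, top z 100).
- notch (a point): Pry notch in the flask's front (-x) side, 44 wide (y) and 9 high (z 71 to 80), under the lid's front edge, from the front face x -50 in to x -20. Its floor goes on outward as a lip to x -80. Point given: middle of the lip's outer top edge (the fulcrum), (-80, 0, 71) in the flask's frame; axes as the flask, +x goes into the notch.
- catch_l (a joint): Spring catch at the lid's left (+y): a polished round nose, 10 thick, centre at flask (-10, 45, 89), reaching 2 over the lid's flange. Value: how far (m) it is pushed outward, 0 at rest; 5 N at 0, rising. When the flange has been forced up past it (lid's front edge up about 20) it snaps back under the flange and props the lid up, loose, tilted about 0.21 rad on its rear edge.
- catch_r (a joint): The same catch at the lid's right (-y), at flask (-10, -45, 89).
- lid: Denture flask, upper half: grey aluminium, a flange 100 (x) x 84 (y) x 5 with, on top, a raised body 68 (x -24 to 44) x 50 (y) from z 5 to 42; about 0.3 kg. Origin under the centre of the flange (its underside); starts closed on the flask, z 80 above the bench, x axes alike, held by the two catches.
- lid_front (a point): Middle of the lower front edge of the lid's flange: (-50, 0, 0) in the lid's frame.
- knife: Stiff plaster knife lying flat on the bench: wooden handle 90 long (x -45 to 45), 22 wide, 18 high, and a straight steel blade 24 wide, 4 thick, x 45 to 140, its underside level with the handle's. Origin under the handle's centre, x towards the tip, z up. About 0.12 kg.
- knife_tip (a point): Middle of the blade's end, underside: (140, 0, 0) in the knife's frame.
- knife_butt (a point): Middle of the handle's end, underside: (-45, 0, 0) in the knife's frame.
- tray: Empty open steel tray fixed on the bench, 200 (x) x 240 (y) x 20 high outside, walls and floor 4 thick; origin under its centre at bench height.
- bowl: Bystander: blue ceramic mixing bowl, 96 across, 60 high; origin on its underside
- cast: Bystander: white plaster tooth cast, a 65 x 70 x 31 block with a horseshoe of teeth on top; origin on its underside
- jar: Bystander: jar with a white cap, 80 across, 100 high; origin on its underside
Not all that is in view belongs to the job. There is more than one size of the knife; the job needs the larger.

How it is judged:
By the outcome, as a careful person would: the job done as asked, in the order asked, and still so for the second after the job is handed in, with the robot touching nothing.
It also fails if it takes over 72 s, if anything falls off the work surface, if the arm or the gripper's body presses on something with over 40 N, if the wrist force passes 120 N, or if a joint passes its speed limit or range.

### The arm

A 7-joint arm with a two-finger parallel gripper is mounted at the origin on the work surface. World frame = base frame: x ahead of the robot, y to its left, z up, the work surface at z = 0. Lengths are in mm, angles in rad, forces in N, time in s.
With the tool pointing down it reaches from about 400 to 875 mm from the base axis. Payload 19.3 kg.
Tool frame: the origin (TCP) lies at the very end of the fingers, on their centre line; the grasp point (between the pads) lies 19 mm behind it (grip_point_offset is the z of the grasp point in the tool frame, in mm); z points along the fingers, y is the line along which they close (so a half turn about z gives the same grasp; the last joint's range is limited). The gripper opens to 85 mm and grips with 20 to 120 N. Pads are 22 mm wide; open, the fingers measure 114 mm over their backs; the gripper's body (76 mm by 85 mm) begins 54 mm behind the grasp point. The pads swing forward as they close: fully open they stand 13 mm farther back than shut.
Start: joints at [1.072, 0.521, -0.036, 1.599, 0.021, 1.021, -0.113], TCP at [259.834, -568.419, 200.191] pointing down, gripper open.
Joint ranges: [-2.91, 2.91], [-0.3, 2.13], [-1.5, 1.42], [0.17, 2.43], [-1.26, 4.41], [0.16, 1.93], [-2.52, 2.52]. Speed limits (rad/s): [1.89, 1.89, 2.39, 2.39, 3.01, 3.01, 3.01].

### API

Orientations are given as a 3x3 rotation matrix whose columns are the frame's x, y, z axes.
In Python, from workcell import movep, movel, goto_joints, open_gripper, clamp, wait, inverse_kinematics, read_state, camera, PlanningError, finish_job, grip_point_offset gives the robot as it stands. Calls block until the motion is done:
- movep(position, orientation): joint-space move of the TCP to a pose.
- movel(position, frame=None, max_speed=150, guard=None): straight line of the TCP; frame=None keeps the orientation; max_speed is the mean speed in mm/s. With guard (N) it stops when the force on the tool has changed by that much, and returns True; else False.
- goto_joints(angles): joint-space move.
- open_gripper() and clamp(): open the fingers fully, or close them until they stop; the grip force is fixed at half the most.
- wait(seconds).
- inverse_kinematics(position, orientation): joint angles nearest the present ones, or None.
- read_state(): the state.
- camera(name): name is "side" or "top" or "wrist"; returns a dict with "image" (400x640x3 uint8, blue, green, red), "range_z" (400x640 float32, mm along the optical axis (not along the pixel's ray), 0 where there is no reading), "fx", "fy", "cx", "cy" (pixels), "dist_coeffs" ([k1, k2, p1, p2, k3] as OpenCV has them; the pictures are not rectified), "cam_to_world" (4x4, takes a point from camera to world coordinates). Camera axes: x right, y up, looking along -z (the intrinsics and any distortion apply to the point x, -y, -z); pixel columns grow to the right and rows downward; lengths in mm; the calibration is good to about 2 mm. A picture is of the moment at which its call begins.
A pose or a line that the arm cannot do raises PlanningError and nothing moves.
- finish_job(): hands the job in; it is judged then, once.
The state is a dict: "time": time; "qpos": joint angles; "qvel": joint speeds; "joint_efforts": joint torques, N m; "eef_pos": TCP position; "tool_rot": TCP orientation; "ft_force": force on the tool from outside, world axes, zero at the start; "torque": the same for the moment, N m; "finger_gap": finger opening in mm; "gripper_force": force on a finger pad.
Only numpy, scipy, OpenCV 4.12 (cv2) and the standard library are available. Lean on these libraries where they do the work, as an engineer would, in place of code of your own. Each camera call takes 0.05 s, during which the arm holds its last target. There are 200 camera calls.

## Working session

There is one attempt and no reset: what is moved stays moved. The work goes in short steps, each a Python script; the robot and the scene stay as the last script left them, time stands still between calls to the robot, and variables do not carry over. Pictures are saved under pics/ and viewed, at most 13 in all, crops included, and the job is handed in when it is done.

```bash
mkdir -p pics; ls
python3 - <<'E'
from workcell import *
import cv2,numpy as np
for n in ("top","side"):
    c=camera(n); cv2.imwrite(f"pics/{n}0.png",c["image"]); np.savez(f"{n}0.npz",**{k:np.array(v) for k,v in c.items()})
    print(n,c["fx"],c["fy"],c["cx"],c["cy"],c["dist_coeffs"]); print(np.round(c["cam_to_world"],3).tolist())
s=read_state(); print(s["time"],s["eef_pos"],np.round(s["tool_rot"],3).tolist(),grip_point_offset)
E
```

```text
pics
top 408.4550445985305 408.4550445985305 314.595787204851 195.66893944479975 [-0.00862809  0.          0.          0.          0.        ]
[[0.022, 0.992, -0.127, 461.19], [-0.999, 0.025, 0.021, -11.594], [0.024, 0.126, 0.992, 1019.582], [0.0, 0.0, 0.0, 1.0]]
side 512.4298006131651 512.4298006131651 320.24138734998195 206.48406355070236 [0.01645627 0.         0.         0.         0.        ]
[[-0.822, 0.278, -0.497, -38.868], [-0.569, -0.427, 0.703, 841.578], [-0.017, 0.86, 0.509, 692.682], [0.0, 0.0, 0.0, 1.0]]
0.1 [ 259.71328981 -568.13016581  199.67563962] [[0.909, 0.416, -0.0], [0.416, -0.909, 0.001], [-0.0, -0.001, -1.0]] -18.700000000000003
```

View pics/top0.png

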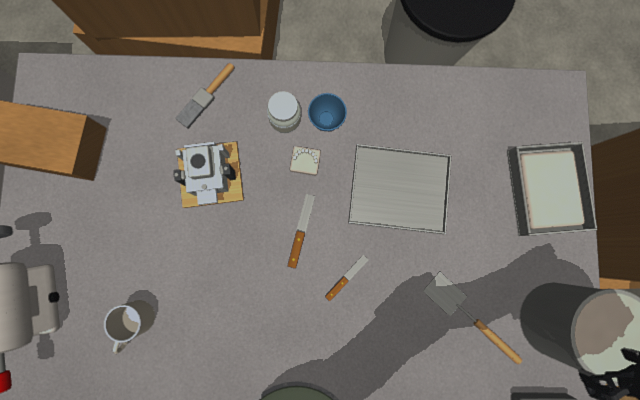

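View pics/side0.png

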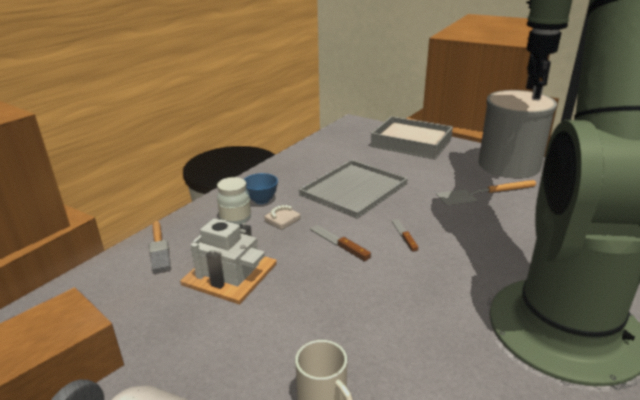

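The top view shows the flask at about (208,172) with its lip towards the bottom of the image (-x). The large knife has its handle at (296,249) and tip at (309,196). The small knife is at (347,277), the tray at (400,190), the cast at (305,160), the jar at (284,110) and the bowl at (327,112). The side view agrees.

```bash
cat > h.py <<'E'
import numpy as np, cv2
def load(f): return dict(np.load(f))
def rays(c,uv):
    K=np.array([[c["fx"],0,c["cx"]],[0,c["fy"],c["cy"]],[0,0,1]],float)
    p=cv2.undistortPoints(np.array(uv,float).reshape(-1,1,2),K,np.array(c["dist_coeffs"],float)).reshape(-1,2)
    M=np.array(c["cam_to_world"],float)
    d=np.c_[p[:,0],-p[:,1],-np.ones(len(p))]@M[:3,:3].T
    return M[:3,3],d
def onplane(c,uv,z):
    o,d=rays(c,uv); t=(z-o[2])/d[:,2]
    return o+d*t[:,None]
def blobs(mask,amin=30):
    cs,_=cv2.findContours(mask.astype(np.uint8),cv2.RETR_EXTERNAL,cv2.CHAIN_APPROX_NONE)
    return sorted([k for k in cs if cv2.contourArea(k)>amin],key=cv2.contourArea,reverse=True)
def rect(c,cnt,z):
    P=onplane(c,cnt.reshape(-1,2),z)[:,:2].astype(np.float32)
    r=cv2.minAreaRect(P); return r,cv2.boxPoints(r)
E
python3 - <<'E'
from h import *
c=load("top0.npz"); im=c["image"]; hsv=cv2.cvtColor(im,cv2.COLOR_BGR2HSV)
H,S,V=[hsv[...,i].astype(int) for i in range(3)]
def roi(m,x0,y0,x1,y1):
    z=np.zeros_like(m); z[y0:y1,x0:x1]=m[y0:y1,x0:x1]; return z
wood=(S>110)&(H<25)&(V>60)
np.set_printoptions(precision=1,suppress=True)
k=blobs(roi(wood,280,220,312,275))[0]; r,b=rect(c,k,16); print("handle",r,b.tolist())
print("bench colour",im[250,250],hsv[250,250],"blade",im[210,305],hsv[210,305])
allb=np.vstack([x for x in blobs(roi(wood,165,130,250,215),10)]); r,b=rect(c,allb,14); print("block",r,b.tolist())
# heights
rz=c["range_z"]
def pts(x0,y0,x1,y1):
    v,u=np.mgrid[y0:y1,x0:x1]; u=u.ravel();v=v.ravel(); o,d=rays(c,np.c_[u,v]); P=o+d*rz[v,u][:,None]; return u,v,P
u,v,P=pts(165,130,250,215)
for lo,hi,n in ((116,130,"body top"),(80,90,"flange"),(68,75,"lip")):
    s=(P[:,2]>lo)&(P[:,2]<hi); q=P[s]; print(n,s.sum(),np.median(q,0),cv2.minAreaRect(q[:,:2].astype(np.float32)))
cv2.imwrite("pics/crop.png",np.hstack([cv2.resize(im[125:215,160:260],None,fx=4,fy=4,interpolation=cv2.INTER_CUBIC),cv2.resize(im[185:275,265:365],None,fx=4,fy=4,interpolation=cv2.INTER_CUBIC)]))
gr=roi((S<40)&(V>135),285,188,325,245)
for x in blobs(gr): print("blade",rect(c,x,4))
# tray
u,v,P=pts(330,130,470,250); 
for lo,hi,n in ((15,25,"rim"),):
    s=(P[:,2]>lo)&(P[:,2]<hi); q=P[s]; print(n,s.sum(),cv2.minAreaRect(q[:,:2].astype(np.float32)),np.percentile(P[:,2],[5,30,50,80]))
for n,bx in (("cast",(280,138,325,180)),("jar",(262,85,303,135)),("bowl",(303,88,350,135))):
    u,v,P=pts(*bx); q=P[P[:,2]>15]; print(n,q.min(0),q.max(0))
E
```

```text
handle ((457.16766357421875, 9.398468017578125), (20.129962921142578, 87.79480743408203), 76.81838989257812) [[412.1316833496094, 9.608969688415527], [497.6132507324219, -10.411614418029785], [502.2036437988281, 9.187966346740723], [416.7220764160156, 29.20854949951172]]
bench colour [129 131 135] [ 10  11 135] blade [148 155 154] [ 34  12 155]
block ((637.5193481445312, 228.68003845214844), (149.00881958007812, 148.88748168945312), 8.85970687866211) [[552.4383544921875, 290.76068115234375], [575.369384765625, 143.64968872070312], [722.600341796875, 166.59939575195312], [699.6693115234375, 313.71038818359375]]
body top 681 [646.5 230.7 122.2] ((647.7921142578125, 231.3563690185547), (68.46725463867188, 50.60487365722656), 10.17086410522461)
flange 844 [615.1 212.9  85.4] ((639.9437255859375, 228.92864990234375), (103.75042724609375, 125.06843566894531), 9.282584190368652)
lip 296 [577.6 217.8  71.2] ((621.3992919921875, 223.5426483154297), (128.27943420410156, 129.3880615234375), 23.95650863647461)
blade (((539.7634887695312, -9.358108520507812), (139.697509765625, 97.44142150878906), 1.1241505146026611), array([[469. ,  38. ],
       [470.9, -59.4],
       [610.6, -56.7],
       [608.6,  40.7]], dtype=float32))
rim 665 ((613.7802734375, -246.6722869873047), (241.4564666748047, 200.5946044921875), 84.87269592285156) [-1.7  1.   2.6  5.4]
cast [461.2 -44.3  15.1] [ 714.3   30.  1019.6]
jar [461.2 -11.6  15.4] [ 824.8   88.1 1019.6]
bowl [ 461.2 -104.2   15.1] [ 839.1  -11.3 1019.6]
```

View pics/crop.png

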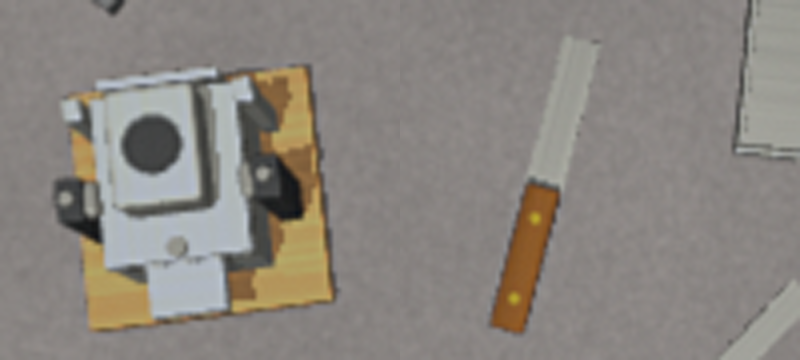

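```bash
cat >> h.py <<'E'
FC=np.array([637.7,229.0,0]); FY=np.radians(9.0)
KC=np.array([457.2,9.4]); KY=np.radians(-13.2)
TC=np.array([613.8,-246.7]); TY=np.radians(-5.1)
def ax(yaw,th=0):
    "frame with x pitched up by th"
    c,s=np.cos(yaw),np.sin(yaw)
    x=np.array([c*np.cos(th),s*np.cos(th),np.sin(th)]); y=np.array([-s,c,0]); return np.c_[x,y,np.cross(x,y)]
def tool(yaw,th=0,flip=1): return ax(yaw,th)@np.diag([flip,-flip,-1])
def F(p): return FC+ax(FY)@np.array(p,float)
def T(x,y,z): return np.append(TC,0)+ax(TY)@np.array([x,y,z],float)
DZ=4.0   # knife underside below TCP
GX=0.0   # TCP x in the knife frame
def pry(tipx,tipz,th,piv=None):
    "TCP position, knife underside line through flask point (tipx,0,tipz) at tip"
    A=ax(FY,th); tip=F([tipx,0,tipz]); return tip-A[:,0]*(140-GX)+A[:,2]*DZ
def lev(ins,th,h=0.5):
    "knife underside touching fulcrum, tip 'ins' past it"
    A=ax(FY,th); f=F([-80,0,71]); return f+A[:,0]*(ins-140+GX)+A[:,2]*(DZ+h)
E
python3 - <<'E'
from h import *
from workcell import *
c=load("top0.npz")
print(onplane(c,[[310.5,195]],4),"exp",KC+140*np.array([np.cos(KY),np.sin(KY)]))
np.set_printoptions(precision=2,suppress=True)
for fl in (1,-1):
    P={"pick":([*KC,4],tool(KY,0,fl)),"pickhi":([*KC,130],tool(KY,0,fl)),"out":(pry(-100,90,0),tool(FY,0,fl)),"in":(lev(56,0),tool(FY,0,fl)),
     "pry":(lev(56,.45),tool(FY,.45,fl)),"tray+":(T(-40,-47,8),tool(TY+np.pi/2,0,fl)),"tray-":(T(-40,47,8),tool(TY-np.pi/2,0,fl)),"tray-hi":(T(-40,47,150),tool(TY-np.pi/2,0,fl)),"tray+hi":(T(-40,-47,150),tool(TY+np.pi/2,0,fl)),
     "lid":(F([12,0,105]),tool(FY,-.21,fl)),"lidhi":(F([12,0,180]),tool(FY,-.21,fl)),"lidt":(T(48,0,20),tool(TY,0,fl))}
    for k,(p,R) in P.items(): print(fl,k,np.round(p),inverse_kinematics(p,R))
E
```

```text
[[592.41097167 -23.17381324   4.        ]] exp [593.5010464  -22.56912182]
1 pick [457.   9.   4.] [-0.13  0.61 -0.03  2.17  0.04  0.37 -1.99]
1 pickhi [457.   9. 130.] [ 0.02  0.37 -0.22  2.09  0.12  0.7  -2.07]
1 out [401. 191.  94.] [-0.13  0.46 -0.57  2.13  0.4   0.65 -2.39]
1 in [476. 203.  76.] [-0.22  0.56 -0.4   1.97  0.33  0.68 -2.24]
1 pry [482. 204.  39.] [-0.62  0.55 -0.05  2.37  2.21  0.29  2.03]
1 tray+ [ 570. -290.    8.] [ 0.55  0.79 -0.25  1.67  0.28  0.71  0.06]
1 tray- [ 578. -196.    8.] [-0.09  0.82  0.48  1.78 -0.57  0.68 -2.51]
1 tray-hi [ 578. -196.  150.] [-0.26  0.69  0.77  1.72 -0.56  0.97 -2.51]
1 tray+hi [ 570. -290.  150.] [ 0.59  0.61 -0.33  1.6   0.23  0.97  0.1 ]
1 lid [650. 231. 105.] [-0.24  0.86 -0.3   1.24  0.17  1.27 -1.95]
1 lidhi [650. 231. 180.] [-0.21  0.8  -0.37  1.18  0.19  1.4  -1.97]
1 lidt [ 662. -251.   20.] [ 0.26  0.86  0.03  1.48 -0.03  0.81 -1.36]
-1 pick [457.   9.   4.] [ 0.37  0.69 -0.69  2.14  0.82  0.59  0.42]
-1 pickhi [457.   9. 130.] [ 0.46  0.45 -0.77  2.07  0.44  0.79  0.75]
-1 out [401. 191.  94.] [ 0.29  0.69 -1.18  2.12  0.83  0.92  0.35]
-1 in [476. 203.  76.] [ 0.03  0.64 -0.75  1.96  0.61  0.79  0.65]
-1 pry [482. 204.  39.] [-0.35  0.56 -0.39  2.36  1.94  0.44 -0.8 ]
-1 tray+ [ 570. -290.    8.] [ 0.13  0.83  0.38  1.7  -0.44  0.7  -2.49]
-1 tray- [ 578. -196.    8.] [ 0.41  0.76 -0.27  1.75  0.3   0.67 -0.11]
-1 tray-hi [ 578. -196.  150.] [ 0.48  0.57 -0.36  1.68  0.24  0.94 -0.06]
-1 tray+hi [ 570. -290.  150.] [ 0.03  0.66  0.55  1.63 -0.4   0.96 -2.51]
-1 lid [650. 231. 105.] [ 0.05  1.02 -0.95  1.22  0.67  1.45  0.88]
-1 lidhi [650. 231. 180.] [ 0.06  0.96 -1.02  1.15  0.65  1.57  0.89]
-1 lidt [ 662. -251.   20.] [ 0.64  0.93 -0.63  1.45  0.61  0.96  1.33]
```

```bash
python3 - <<'E'
s=open("h.py").read(); s=s[:s.index("DZ=4.0")]
s+='''
DZ=6.0; GX=10.0; TILT=0.25; FL=-1
def kn(O,yaw,th=0,fl=None):
    "tool pose for knife origin O"
    A=ax(yaw,th); return np.array(O,float)+A@[GX,0,DZ], tool(yaw,th-TILT,fl or FL)
def tipat(p,th=0,fl=None):
    "knife tip underside at flask point p"
    return kn(F(p)-140*ax(FY,th)[:,0],FY,th,fl)
def lev(ins,th,h=0.5,fl=None):
    "underside h above fulcrum, tip ins past it"
    A=ax(FY,th); return kn(F([-80,0,71])+A[:,0]*(ins-140)+A[:,2]*h,FY,th,fl)
'''
open("h.py","w").write(s)
E
python3 - <<'E'
from h import *
from workcell import *
np.set_printoptions(precision=2,suppress=True)
for fl in (1,-1):
    P={"pickhi":kn([*KC,130],KY,0,fl),"pick":kn([*KC,0],KY,0,fl),"out":tipat([-100,0,90],0,fl),"in":lev(56,0,1,fl),
     "pry.2":lev(56,.2,.5,fl),"pry.45":lev(56,.45,.5,fl),"tray+":kn(T(-40,-47,4),TY+np.pi/2,0,fl),"tray-":kn(T(-40,47,4),TY-np.pi/2,0,fl)}
    for k,(p,R) in P.items(): print(fl,k,np.round(p),inverse_kinematics(p,R))
E
```

```text
1 pickhi [467.   7. 136.] [ 0.01  0.51 -0.12  1.86 -0.03  1.02 -1.89]
1 pick [467.   7.   6.] [-0.03  0.71 -0.07  1.92 -0.05  0.75 -1.85]
1 out [411. 193.  96.] [-0.15  0.58 -0.49  1.91  0.19  0.95 -2.14]
1 in [486. 205.  78.] [-0.18  0.69 -0.41  1.72  0.2   1.02 -2.08]
1 pry.2 [486. 205.  63.] [-0.23  0.61 -0.37  1.91  0.29  0.72 -2.18]
1 pry.45 [490. 206.  45.] [-0.5   0.54 -0.09  2.14  0.43  0.3  -2.38]
1 tray+ [ 571. -280.   10.] [ 0.26  0.76 -0.05  1.77  0.49  0.64 -0.27]
1 tray- [ 577. -206.   10.] [ 0.23  0.82  0.25  1.69 -0.59  0.82 -2.38]
-1 pickhi [467.   7. 136.] [ 0.46  0.61 -0.77  1.83  0.33  1.1   0.89]
-1 pick [467.   7.   6.] [ 0.4   0.81 -0.69  1.9   0.5   0.88  0.78]
-1 out [411. 193.  96.] [ 0.13  0.71 -0.91  1.89  0.48  1.06  0.73]
-1 in [486. 205.  78.] [ 0.1   0.82 -0.87  1.7   0.53  1.15  0.78]
-1 pry.2 [486. 205.  63.] [ 0.03  0.7  -0.76  1.9   0.6   0.84  0.69]
-1 pry.45 [490. 206.  45.] [-0.22  0.57 -0.45  2.13  0.84  0.43  0.39]
-1 tray+ [ 571. -280.   10.] [-0.23  0.92  0.72  1.8  -0.56  0.6  -2.51]
-1 tray- [ 577. -206.   10.] [ 0.65  0.83 -0.41  1.66  0.08  0.76  0.21]
```

Run:
```python
from h import *
from workcell import *
np.set_printoptions(precision=2,suppress=True)
p,R=kn([*KC,60],KY); movep(p,R); print(read_state()["time"])
movel(kn([*KC,0],KY)[0],max_speed=120,guard=15); print(read_state()["eef_pos"])
clamp(); s=read_state(); print(s["time"],s["finger_gap"],s["gripper_force"],s["eef_pos"])
movel(kn([*KC,100],KY)[0]); print(movep(*tipat([-110,0,95])))
s=read_state(); print(s["time"],s["eef_pos"],tipat([-110,0,95])[0],s["finger_gap"],s["ft_force"])
c=camera("top"); np.savez("top1.npz",**{k:np.array(v) for k,v in c.items()})
w=camera("side"); np.savez("side1.npz",**{k:np.array(v) for k,v in w.items()})
cv2.imwrite("pics/c1.png",np.hstack([cv2.resize(c["image"][130:270,160:300],(560,560)),cv2.resize(w["image"][170:310,180:240],(240,560))]))
```

```text
2.3417
[467.12   7.24   6.29]
3.7583 -0.00032790371541572736 0.0 [466.93   7.16   6.  ]
False
5.3917 [400.46 191.28 100.46] [400.65 191.46 101.  ] 0.04134547225077647 [-0.01 -0.    0.37]
```

View pics/c1.png

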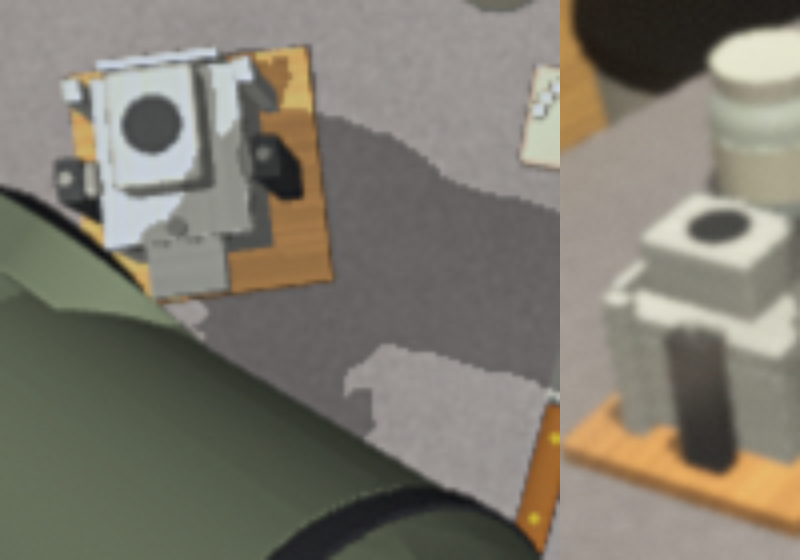

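The grasp missed: the finger gap is 0 and the knife still lies at about (295,245) in the full image. I'll measure the knife again and look through the wrist camera.

Run:
```python
from h import *
from workcell import *
np.set_printoptions(precision=1,suppress=True)
open_gripper(); s=read_state(); print(s["finger_gap"])
movep(*kn([*KC,90],KY)); s=read_state(); print(s["time"],s["eef_pos"],s["tool_rot"])
w=camera("wrist"); d=camera("side"); t=camera("top")
for n,c in (("wrist2",w),("side2",d),("top2",t)): np.savez(n+".npz",**{k:np.array(v) for k,v in c.items()})
print(w["cam_to_world"])
cv2.imwrite("pics/c2.png",np.hstack([cv2.resize(w["image"],(480,300)),cv2.resize(d["image"][170:290,250:378],(320,300))]))
for n,c,wz in (("w",w,16),("s",d,16),("t",t,16)):
    hsv=cv2.cvtColor(c["image"],cv2.COLOR_BGR2HSV).astype(int); m=(hsv[...,1]>110)&(hsv[...,0]<25)&(hsv[...,2]>60)
    for k in blobs(m,40):
        r,b=rect(c,k,wz)
        if abs(r[0][0]-457)<40 and abs(r[0][1]-9)<50: print(n,r)
```

```text
85.27318830485699
7.0917 [466.9   7.2  96. ] [[-0.9  0.2 -0.2]
 [ 0.2  1.   0.1]
 [ 0.2  0.  -1. ]]
[[  0.2  -1.   -0.1 434.6]
 [  1.    0.2   0.   13.5]
 [ -0.   -0.1   1.  283.9]
 [  0.    0.    0.    1. ]]
w ((456.7091064453125, 9.892108917236328), (19.866907119750977, 88.81272888183594), 76.78062438964844)
s ((452.55487060546875, 18.59841537475586), (31.27099609375, 97.14779663085938), 77.27021026611328)
t ((443.4067077636719, 12.815319061279297), (20.010639190673828, 59.47813034057617), 77.38900756835938)
```

View pics/c2.png

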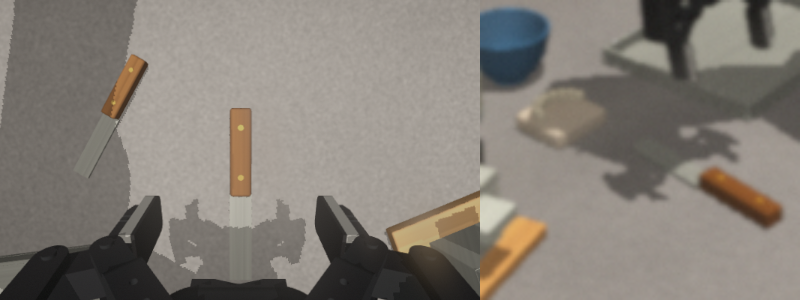

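Run:
```python
from h import *
from workcell import *
np.set_printoptions(precision=1,suppress=True)
g=movel(kn([*KC,0],KY)[0],max_speed=120,guard=15); s=read_state(); print(g,s["eef_pos"],s["finger_gap"],s["ft_force"])
w=camera("wrist"); d=camera("side")
# lowest visible finger points
rz=w["range_z"]; v,u=np.mgrid[150:400:2,0:640:2]; u=u.ravel();v=v.ravel(); o,dd=rays(w,np.c_[u,v])
P=o+dd*rz[v,u][:,None]; dark=(w["image"][v,u].max(1)<75)&(rz[v,u]>0)
Q=(P[dark]-s["eef_pos"])@s["tool_rot"]; 
for sg in (-1,1):
    q=Q[(Q[:,1]*sg>20)&(abs(Q[:,0])<40)]; q=q[np.argsort(-q[:,2])][:6]; print(q)
clamp(); s=read_state(); print(s["eef_pos"],s["finger_gap"],s["gripper_force"],s["ft_force"])
w2=camera("wrist"); d2=camera("side")
f=lambda x:cv2.resize(x["image"],(400,250)); g=lambda x:cv2.resize(x["image"][170:270,260:420],(400,250))
cv2.imwrite("pics/c3.png",np.vstack([np.hstack([f(w),g(d)]),np.hstack([f(w2),g(d2)])]))
```

```text
False [467.3   7.3   6.5] 85.18555219481037 [-0.1 -0.4  0.6]
[[  38.6 -130.    16.5]
 [  34.2 -132.9   16.1]
 [  36.9 -130.2   14.5]
 [  38.  -129.8   14.3]
 [  32.4 -133.2   14.3]
 [  34.8 -132.4   13.9]]
[[  4.   41.8 -43.6]
 [ -6.   41.7 -44.5]
 [ -3.9  41.4 -44.8]
 [ -4.6  41.4 -45.2]
 [  3.   41.5 -45.2]
 [ -1.5  41.8 -45.5]]
[467.    7.1   6. ] 0.11374937971149379 0.0 [ 0.6 -0.5  0. ]
```

View pics/c3.png

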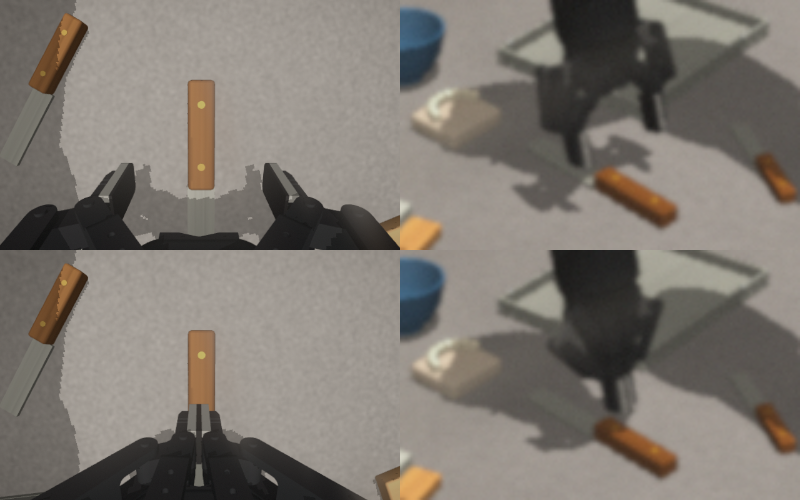

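The fingers close in front of the handle and above it, so the real fingertips aren't where the reported TCP is. I'll measure them from the depth.

Run:
```python
from h import *
from workcell import *
np.set_printoptions(precision=1,suppress=True)
s=read_state(); R=np.array(s["tool_rot"])
for n in ("wrist","side","top"):
    w=camera(n); rz=w["range_z"]; h,wd=rz.shape
    v,u=np.mgrid[0:h,0:wd]; u=u.ravel();v=v.ravel(); o,dd=rays(w,np.c_[u,v]); P=o+dd*rz[v,u][:,None]
    dark=(rz[v,u]>0)&(w["image"][v,u].max(1)<110)&(P[:,2]>8)
    Q=(P-s["eef_pos"])@R; k=dark&(np.abs(Q[:,0])<60)&(np.abs(Q[:,1])<30)&(np.abs(Q[:,2])<70)
    q=Q[k]; i=np.argsort(-q[:,2])[:200:16]; print(n,k.sum()); print(np.c_[u[k],v[k],q,P[k]][i])
    if n=="wrist": print(np.linalg.inv(np.r_[np.c_[R,s["eef_pos"]],[[0,0,0,1]]])@w["cam_to_world"])
```

```text
wrist 2137
[[305.  129.   55.8  -7.7   3.5 411.7  12.2  16.4]
 [343.  222.   10.9  11.3  -8.  461.2  20.1  16.4]
 [343.  252.   -4.   11.4 -11.6 476.1  16.7  16.2]
 [318.  247.   10.7  -1.2 -35.8 465.2   6.3  43.3]
 [317.  249.   10.5  -1.7 -37.4 465.6   5.7  44.8]
 [318.  249.   10.9  -1.2 -38.3 465.5   6.2  45.7]
 [336.  258.    7.    6.4 -38.8 471.1  12.7  45.4]
 [296.  259.    6.8 -10.5 -39.4 467.6  -3.8  45.8]
 [319.  250.   11.2  -0.8 -39.8 465.7   6.6  47.3]
 [294.  260.    6.8 -11.3 -40.2 467.6  -4.7  46.6]
 [343.  261.    6.6   9.2 -40.7 472.6  15.3  47. ]
 [291.  261.    6.8 -12.5 -41.  467.6  -5.9  47.4]
 [290.  261.    7.  -12.9 -41.5 467.4  -6.2  47.9]]
[[  -0.     1.     0.3   78.4]
 [   1.    -0.     0.    -1.2]
 [   0.     0.3   -1.  -173.9]
 [   0.     0.     0.     1. ]]
side 325
[[368.  257.   55.1   1.7  11.6 412.6  21.6   8.4]
 [364.  256.   50.2   8.6   7.1 419.8  27.   11.6]
 [356.  253.   28.5  11.7   3.3 441.9  25.    9.8]
 [357.  252.   32.9  12.   -0.4 438.7  26.1  14.5]
 [350.  248.    9.6  10.7  -4.5 461.4  19.4  12.8]
 [349.  247.   10.1  13.5  -8.4 462.5  22.1  16.7]
 [345.  242.  -10.5   5.5 -13.1 481.3   9.4  16.1]
 [343.  242.  -12.4   9.9 -14.6 484.4  13.2  17.1]
 [343.  239.  -21.5   0.8 -16.5 491.3   2.2  16.6]
 [338.  239.  -30.5   8.3 -17.8 501.8   7.5  15.7]
 [348.  235.    3.2   4.3 -33.3 472.9  10.1  39. ]
 [349.  233.    6.8   3.4 -38.7 470.6   9.7  45.2]
 [352.  230.    8.4  -5.7 -42.7 468.    1.   49.4]]
top 24
[[298.  258.   29.8 -10.4   2.8 435.7   3.7  10.7]
 [298.  244.   10.7  -2.7 -54.  469.2   3.9  60.9]]
```

Both cameras put the real fingertips about 34 mm short of the reported TCP, at tool z ≈ -34 to -36. I'll correct for that and try the grasp again.

```bash
python3 - <<'E'
s=open("h.py").read()
s=s.replace("    A=ax(yaw,th); return np.array(O,float)+A@[GX,0,DZ], tool(yaw,th-TILT,fl or FL)","    A=ax(yaw,th); R=tool(yaw,th-TILT,fl or FL); return np.array(O,float)+A@[GX,0,DZ]+R[:,2]*TIP, R")
s=s.replace("DZ=6.0","TIP=34.0; DZ=6.0").replace("KC=np.array([457.2,9.4])","KC=np.array([457.0,9.6])")
open("h.py","w").write(s)
E
python3 - <<'E'
from h import *
from workcell import *
np.set_printoptions(precision=2,suppress=True)
for n,a in dict(pick=kn([*KC,0],KY),out=tipat([-100,0,90]),ins=lev(56,0,1),pry2=lev(56,.2),pry45=lev(56,.45),tray=kn(T(-40,47,4),TY-np.pi/2)).items(): print(n,a[0],inverse_kinematics(*a))
movel(kn([*KC,40],KY)[0]); open_gripper()
g=movel(kn([*KC,0],KY)[0],max_speed=80,guard=10); s=read_state(); print(g,s["eef_pos"],s["ft_force"])
clamp(); s=read_state(); print(s["time"],s["finger_gap"],s["gripper_force"],s["ft_force"])
if s["finger_gap"]>15:
    movel(kn([*KC,100],KY)[0]); s=read_state(); print(s["time"],s["finger_gap"],s["ft_force"])
    w=camera("wrist"); np.savez("w4.npz",**{k:np.array(v) for k,v in w.items()}); 
    cv2.imwrite("pics/c4.png",w["image"])
E
```

```text
pick [458.55   9.24 -26.94] [ 0.37  0.85 -0.65  1.92  0.53  0.81  0.76]
out [402.22 191.7   63.06] [ 0.08  0.73 -0.83  1.93  0.48  0.97  0.73]
ins [477.29 203.59  45.06] [ 0.05  0.83 -0.79  1.74  0.52  1.06  0.79]
pry2 [484.1  204.67  28.71] [ 0.01  0.75 -0.73  1.91  0.66  0.79  0.64]
pry45 [496.75 206.68  11.34] [-0.24  0.64 -0.41  2.12  0.97  0.39  0.27]
tray [ 578.   -197.91  -22.94] [ 0.64  0.88 -0.41  1.68  0.11  0.7   0.18]
False [458.47   9.43 -27.05] [ 0.11  0.64 -0.42]
11.55 20.70106577408626 59.837942719459534 [-0.38 -1.07  8.2 ]
12.3667 20.617536137905248 [ 0.07  0.8  -1.57]
```

Run:
```python
from h import *
from workcell import *
np.set_printoptions(precision=2,suppress=True)
movep(*tipat([-110,0,100])); movel(tipat([-66,0,84])[0]); 
s=read_state(); print(s["time"],s["eef_pos"]-tipat([-66,0,84])[0],s["finger_gap"])
t=camera("top"); d=camera("side"); w=camera("wrist")
for n,c in (("w5",w),("d5",d),("t5",t)): np.savez(n+".npz",**{k:np.array(v) for k,v in c.items()})
tip=F([-66,0,88])
def proj(c,p):
    M=np.linalg.inv(c["cam_to_world"]); q=M[:3,:3]@p+M[:3,3]; return c["cx"]+c["fx"]*q[0]/-q[2], c["cy"]+c["fy"]*q[1]/q[2]
for c in (t,d,w): print(proj(c,tip))
def crop(c,s,k):
    u,v=map(int,proj(c,tip)); u0=min(max(u-s,0),640-2*s);v0=min(max(v-s,0),400-2*s); print(u0,v0); return cv2.resize(c["image"][v0:v0+2*s,u0:u0+2*s],(k,k),interpolation=cv2.INTER_CUBIC)
cv2.imwrite("pics/c5.png",np.hstack([crop(t,33,400),crop(d,33,400)]))
```

```text
13.6833 [ 0.06 -0.77 -0.4 ] 20.86083598204739
(np.float64(204.98719992610324), np.float64(196.2430691622181))
(np.float64(252.88634641105745), np.float64(247.69215942538818))
(np.float64(321.7091862848333), np.float64(540.3992923487428))
171 163
219 214
```

View pics/c5.png

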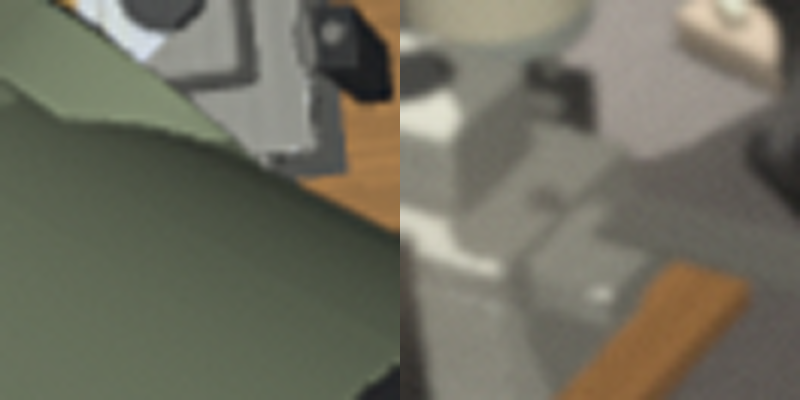

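The top view is blocked by the arm. In the side view the blade is faint, running from about crop (600,210) to the right, so I'll check it from the depth.

Run:
```python
from h import *
np.set_printoptions(precision=1,suppress=True)
for n in ("d5","w5"):
    c=load(n+".npz"); rz=c["range_z"]; v,u=np.mgrid[0:400,0:640]; u=u.ravel();v=v.ravel(); o,dd=rays(c,np.c_[u,v]); P=o+dd*rz[v,u][:,None]
    Q=(P-FC)@ax(FY); hi=(c["image"][v,u].max(1)>60)
    for x in range(-260,-50,15):
        k=(rz[v,u]>0)&hi&(abs(Q[:,0]-x)<7)&(abs(Q[:,1])<30)&(Q[:,2]>60)&(Q[:,2]<120)
        if k.sum(): print(n,x,k.sum(),np.median(Q[k],0),np.percentile(Q[k][:,2],[10,90]),Q[k][:,1].min(),Q[k][:,1].max())
c=load("d5.npz"); cv2.imwrite("pics/c6.png",np.hstack([cv2.resize(c["image"][190:310,200:350],(450,360),interpolation=cv2.INTER_CUBIC),cv2.resize(load("w5.npz")["image"][150:400,200:440],(346,360))]))
```

```text
d5 -245 103 [-245.4    7.3   98.9] [ 87.8 101.7] -11.249035257049677 11.891268283367664
d5 -230 88 [-230.4    7.1   99.3] [ 88.9 102. ] -12.042095603951976 11.852452266412493
d5 -215 91 [-215.2    7.3   99.3] [ 88.3 102.2] -11.698328834526379 11.177988667145886
d5 -200 136 [-201.8    7.8  102.4] [ 94.5 116.1] -25.458526949547768 20.185491241771153
d5 -185 7 [-188.2   13.2   86.9] [84.6 93. ] 9.702217188181502 22.310077553210476
d5 -170 48 [-169.     8.7   94.3] [ 85.5 100.6] 1.8904034808127654 11.867770213476465
d5 -155 47 [-153.2    4.4   86.4] [84.8 88.3] -14.767995081247266 13.209509240682182
d5 -140 56 [-140.1    1.3   86.5] [84.8 88. ] -13.658828910968557 12.081361046842584
d5 -125 60 [-125.6    0.9   86.3] [85.  87.5] -13.993584456435745 12.409796621928578
d5 -110 58 [-110.1    1.3   86.5] [84.4 87.8] -11.997775035174925 12.907968552123707
d5 -95 57 [-94.9   0.7  86.6] [84.2 88.2] -13.708267113946677 12.73428463975218
d5 -80 130 [-79.3   6.9  71. ] [62.4 87.2] -13.057922775348768 25.80666005456483
d5 -65 98 [-66.6  12.8  70.6] [64.6 86.8] -13.510458342100724 26.492472411555273
w5 -245 1860 [-244.8   -2.   101.6] [100.4 102.5] -13.19233353410806 8.679167267724598
w5 -230 1838 [-230.    -2.   101.7] [100.7 102.6] -12.821045409105556 8.701047406032124
w5 -215 1799 [-215.    -2.   101.7] [100.6 102.5] -12.890478827763653 8.784161915720468
w5 -200 3316 [-201.3    0.8  102.2] [100.4 115.2] -25.93538765033863 22.35529115114503
w5 -185 1661 [-185.    -1.7  101.8] [100.8 102.6] -12.56788506587454 10.337526881597299
w5 -170 1566 [-170.5   -1.7  101.6] [100.6 102.5] -12.768798325992437 8.947877280944107
w5 -155 991 [-152.4   -1.7   87.8] [87.  88.6] -13.67170931858898 10.285491193140409
w5 -140 166 [-146.1   -2.2   87.6] [86.9 88.4] -13.67930519455422 9.86027673316058
```

View pics/c6.png

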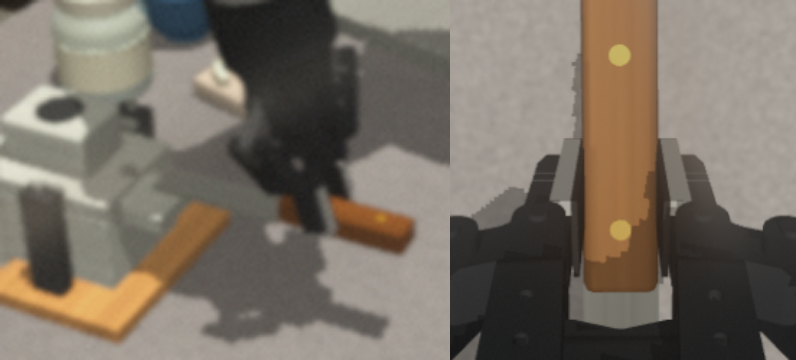

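The knife is level, with its top at z≈101.7, and centred to within 2 mm. Next: touch the lip, then insert and pry.

Run:
```python
from h import *
from workcell import *
np.set_printoptions(precision=2,suppress=True)
g=movel(tipat([-66,0,67])[0],max_speed=20,guard=4); s=read_state()
off=s["eef_pos"][2]-tipat([-66,0,71])[0][2]; print(g,"contact offset z",off,s["ft_force"],s["time"])
if g and abs(off)<4:
    zc=71+off+1.7
    movel(tipat([-66,0,zc])[0],max_speed=30); 
    g=movel(tipat([-24,0,zc])[0],max_speed=40,guard=10); s=read_state(); print(g,s["eef_pos"]-tipat([-24,0,zc])[0],s["ft_force"],s["time"])
    open("off.txt","w").write(str(off))
```

```text
True contact offset z -2.3122769250388444 [ 0.81 -0.47  2.17] 14.5417
False [0.11 0.1  0.07] [ 1.47 -0.54 -0.51] 15.9917
```

Run:
```python
from h import *
from workcell import *
np.set_printoptions(precision=1,suppress=True)
off=-1.8
for th in np.arange(.06,.43,.06):
    p,R=lev(56,th,off); movel(p,R,max_speed=25)
    s=read_state(); f=s["ft_force"]; print(round(th,2),s["time"],f,s["eef_pos"]-p,s["finger_gap"])
    if np.linalg.norm(f)>75: break
c=camera("side"); np.savez("d7.npz",**{k:np.array(v) for k,v in c.items()})
rz=c["range_z"]; v,u=np.mgrid[0:400,0:640]; u=u.ravel();v=v.ravel(); o,dd=rays(c,np.c_[u,v]); P=o+dd*rz[v,u][:,None]; Q=(P-FC)@ax(FY)
k=(abs(Q[:,1])<22)&(Q[:,0]>-40)&(Q[:,0]<70)&(Q[:,2]>112)&(Q[:,2]<160)
print(k.sum(),np.polyfit(Q[k][:,0],Q[k][:,2],1))
cv2.imwrite("pics/c7.png",cv2.resize(c["image"][180:310,170:350],(720,520),interpolation=cv2.INTER_CUBIC))
```

```text
0.06 16.4 [-1.9  0.7  3.3] [-0.1  0.1  0.4] 20.476598739602863
0.12 16.7583 [-0.1  0.2  9.7] [0.3 0.1 0.5] 20.584279531721112
0.18 17.1167 [-2.8  0.8  4.4] [-0.2  0.   0.2] 20.553983834273374
0.24 17.475 [-0.6  0.8  5.8] [0.3 0.  0.2] 20.345108409187066
0.3 17.8333 [-2.8  0.   4.9] [ 0.1 -0.   0. ] 20.36694405302203
0.36 18.1917 [-5.4  0.4  3.9] [-0.3 -0.1 -0.1] 20.586549928057625
0.42 18.55 [-4.1 -1.4  3. ] [-0.  -0.2  0. ] 20.396453098435472
413 [  0.  127.9]
```

View pics/c7.png

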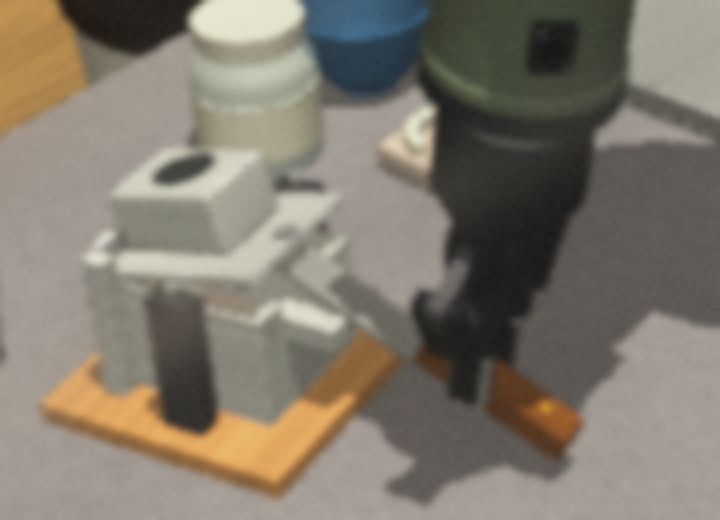

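The side view shows the lid's front raised clear of the flask at around (270,250), with the blade under it. I'll go slightly further to be sure it snaps, then withdraw and check that it stays propped.

Run:
```python
from h import *
from workcell import *
np.set_printoptions(precision=2,suppress=True)
off=-1.8
for th,i in ((.47,56),(.3,56),(.16,56),(.16,-15)):
    p,R=lev(i,th,off if th>.2 else 0); movel(p,R,max_speed=60); print(th,read_state()["ft_force"])
p,R=lev(-40,0.0,30); movel(p,R)
movep(*kn(T(-40,47,130),TY-np.pi/2)); s=read_state(); print(s["time"],s["finger_gap"])
for n in ("top","side","wrist"):
    c=camera(n); np.savez(f"{n[0]}8.npz",**{k:np.array(v) for k,v in c.items()})
    rz=c["range_z"]; v,u=np.mgrid[0:400,0:640]; u=u.ravel();v=v.ravel(); o,dd=rays(c,np.c_[u,v]); P=o+dd*rz[v,u][:,None]; Q=(P-FC)@ax(FY)
    if n=="wrist": continue
    k=(abs(Q[:,1]-1)<20)&(Q[:,0]>-5)&(Q[:,0]<45)&(Q[:,2]>118)&(Q[:,2]<150)
    for _ in range(4):
        a=np.polyfit(Q[k][:,0],Q[k][:,2],1); k&=abs(Q[:,2]-np.polyval(a,Q[:,0]))<4
    print(n,k.sum(),a,Q[k].min(0),Q[k].max(0))
```

```text
0.47 [-4.24 -1.67  2.81]
0.3 [1.44 1.09 4.17]
0.16 [-0.13 -0.47 -0.85]
0.16 [-0.05  0.23 -2.31]
23.3417 20.798217413764796
top 372 [ -0.24 135.52] [ -4.97 -18.81 121.68] [ 44.76  20.97 138.66]
side 181 [ -0.25 134.75] [ -4.41 -18.85 121.35] [ 44.93  20.95 136.83]
```

The lid stays propped up by itself: both cameras give a body-top slope of about 0.24. Now the knife goes into the tray.

Run:
```python
from h import *
from workcell import *
np.set_printoptions(precision=2,suppress=True)
movep(*kn(T(-37,47,60),TY-np.pi/2)); movel(kn(T(-37,47,12),TY-np.pi/2)[0])
g=movel(kn(T(-37,47,0.5),TY-np.pi/2)[0],max_speed=25,guard=5); s=read_state(); print(g,s["eef_pos"]-kn(T(-37,47,4),TY-np.pi/2)[0],s["ft_force"])
open_gripper(); print(read_state()["ft_force"],read_state()["finger_gap"])
movel(kn(T(-37,47,120),TY-np.pi/2)[0]); 
# lid grasp poses
t=.225
def lidtool(O,yaw,th,gz=14.0,fl=-1):
    A=ax(yaw,-th); R=tool(yaw,-th,fl); return np.array(O,float)+A@[10,0,gz]+R[:,2]*TIP,R
O=F([50-50*np.cos(t),0,80+50*np.sin(t)])
for fl in (1,-1):
  for a in (lidtool(O,FY,t,fl=fl),lidtool(O+[0,0,90],FY,t,fl=fl),lidtool(T(39,0,4),TY,0,fl=fl),lidtool(T(39,0,100),TY,0,fl=fl)): print(a[0],inverse_kinematics(*a))
movep(*lidtool(O+90*ax(FY,-t)[:,2],FY,t)); s=read_state(); print(s["time"])
c=camera("wrist"); t2=camera("top")
for n,x in (("w9",c),("t9",t2)): np.savez(n+".npz",**{k:np.array(v) for k,v in x.items()})
cv2.imwrite("pics/c9.png",np.hstack([cv2.resize(c["image"],(480,300)),cv2.resize(t2["image"][130:250,340:468],(320,300))]))
```

```text
True [ 0.59 -0.34  0.43] [-2.07 -0.01 13.63]
[ 0.84  0.16 -0.37] 85.32279500548762
[644.17 230.02  69.43] [-0.44  0.89  0.07  1.28 -0.12  1.2  -1.75]
[644.17 230.02 159.43] [-0.42  0.8   0.03  1.21 -0.08  1.35 -1.78]
[ 662.61 -251.06  -16.  ] [ 0.2   0.91  0.13  1.48 -0.16  0.76 -1.26]
[ 662.61 -251.06   80.  ] [ 0.2   0.79  0.13  1.45 -0.11  0.91 -1.3 ]
[644.17 230.02  69.43] [-0.01  1.   -0.78  1.24  0.56  1.35  0.95]
[644.17 230.02 159.43] [-0.    0.92 -0.83  1.18  0.52  1.49  0.96]
[ 662.61 -251.06  -16.  ] [ 0.65  0.99 -0.65  1.45  0.68  0.94  1.29]
[ 662.61 -251.06   80.  ] [ 0.68  0.88 -0.72  1.42  0.61  1.07  1.33]
27.9917
```

View pics/c9.png

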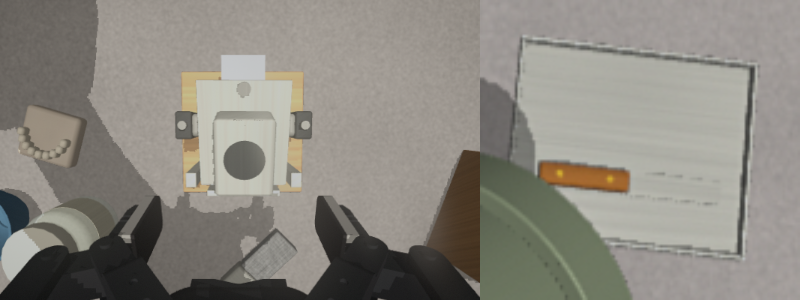

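The wrist view shows the lid tilted and centred between the catches at about (245,135). The top view shows the knife flat in the tray at about (600,180). Now for the lid.

```bash
cat >> h.py <<'E'
def lidtool(O,yaw,th,gz=14.0,fl=-1):
    A=ax(yaw,-th); R=tool(yaw,-th,fl); return np.array(O,float)+A@[10,0,gz]+R[:,2]*TIP,R
LT=.225; LO=F([50-50*np.cos(LT),0,80+50*np.sin(LT)])
E
python3 - <<'E'
from h import *
from workcell import *
np.set_printoptions(precision=2,suppress=True)
g=movel(lidtool(LO,FY,LT)[0],max_speed=90,guard=8); s=read_state(); print(g,s["eef_pos"]-lidtool(LO,FY,LT)[0],s["ft_force"])
if g: raise SystemExit
clamp(); s=read_state(); print(s["time"],s["finger_gap"],s["gripper_force"],s["ft_force"])
if s["finger_gap"]>45:
    print(movel(lidtool(LO+[0,0,35],FY,LT)[0],max_speed=50,guard=15),read_state()["ft_force"])
    movel(lidtool(LO+[0,0,110],FY,LT)[0],max_speed=120); s=read_state(); print(s["time"],s["finger_gap"],s["ft_force"])
    movep(*lidtool(T(39,0,110),TY,0)); s=read_state(); print(s["time"],s["finger_gap"],s["eef_pos"]-lidtool(T(39,0,110),TY,0)[0])
    c=camera("side"); rz=c["range_z"]; v,u=np.mgrid[0:400,0:640]; u=u.ravel();v=v.ravel(); o,dd=rays(c,np.c_[u,v]); P=o+dd*rz[v,u][:,None]; Q=(P-T(39,0,110))@ax(TY)
    np.savez("d10.npz",**{k:np.array(x) for k,x in c.items()})
    br=c["image"][v,u].max(1)>110
    for lab,k in (("flange top",(Q[:,2]>0)&(Q[:,2]<12)&(Q[:,1]>26)&(Q[:,1]<40)&(abs(Q[:,0])<48)&br),("left face",(abs(Q[:,1])<60)&(abs(Q[:,0])<70)&(Q[:,2]>-20)&(Q[:,2]<60)&br)):
        if k.sum()>8: print(lab,k.sum(),Q[k].min(0),Q[k].max(0),np.polyfit(Q[k][:,0],Q[k][:,2],1))
    w=camera("wrist"); cv2.imwrite("pics/c10.png",np.hstack([cv2.resize(c["image"][100:230,260:440],(432,312)),cv2.resize(w["image"][100:400,80:440],(368,312))]))
E
```

```text
False [0.38 0.19 0.59] [0.74 0.16 0.26]
29.6667 49.37004324975101 62.217628955841064 [2.72 5.14 7.45]
False [-0.12 -0.4  -3.16]
31.2917 49.23044253780147 [ 0.7  -0.35 -3.83]
33.075 48.84498351002043 [0.7  1.79 0.29]
flange top 82 [-46.59  26.02   0.34] [46.5  39.77 10.97] [-0.02  4.05]
left face 515 [-55.25 -42.45  -4.15] [52.12 46.32 43.5 ] [ 0.04 14.87]
```

View pics/c10.png

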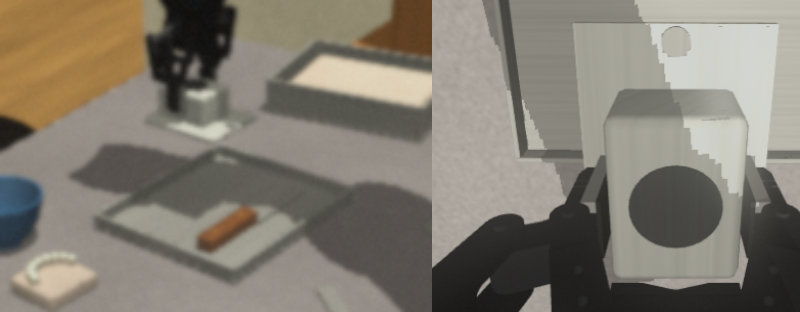

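The lid is held level (slope -0.02) above the tray, with the knife lying flat beside its target. Lowering it now.

Run:
```python
from h import *
from workcell import *
np.set_printoptions(precision=2,suppress=True)
movel(lidtool(T(39,-1,14),TY,0)[0],max_speed=100)
g=movel(lidtool(T(39,-1,0),TY,0)[0],max_speed=20,guard=5); s=read_state(); print(g,s["eef_pos"]-lidtool(T(39,-1,4),TY,0)[0],s["ft_force"])
open_gripper(); movel(lidtool(T(39,-1,130),TY,0)[0]); movep([420,-450,280],tool(TY)); s=read_state(); print(s["time"])
c=camera("top"); rz=c["range_z"]; v,u=np.mgrid[0:400,0:640]; u=u.ravel();v=v.ravel(); o,dd=rays(c,np.c_[u,v]); P=o+dd*rz[v,u][:,None]; Q=(P-T(0,0,0))@ax(TY)
for lo,hi in ((40,52),(6,13),(18,28)):
    k=(abs(Q[:,0])<93)&(abs(Q[:,1])<112)&(Q[:,2]>lo)&(Q[:,2]<hi); print(lo,k.sum(),np.percentile(Q[k],[1,50,99],axis=0).tolist() if k.sum() else "")
t0=load("top0.npz")
for n,(a,b,e,f) in {"cast":(280,138,325,180),"jar":(262,85,303,135),"bowl":(303,88,350,135)}.items(): print(n,np.abs(c["image"][b:f,a:e].astype(int)-t0["image"][b:f,a:e]).mean())
d=camera("side"); cv2.imwrite("pics/c11.png",np.hstack([cv2.resize(c["image"][80:260,250:470],(440,360)),cv2.resize(d["image"][130:290,220:380],(360,360))]))
```

```text
True [-0.12 -0.28  0.88] [-0.05 -0.91  3.47]
38.3
40 550 [[13.976526181534679, -26.43200785851076, 41.086073264183035], [46.128234183336005, -1.7419133184548743, 46.528505492016954], [80.29370734601412, 21.741166251821276, 50.87585566868294]]
6 2096 [[-90.44552670597248, -109.14347672817219, 6.026689728252102], [-3.133624888573121, -14.443043483276607, 7.786866251543244], [90.94536988110329, 109.56099363761992, 12.6327885386459]]
18 353 [[-46.74890965036869, -13.15654067746968, 18.24722010452337], [-35.223115960741005, 40.17940686273011, 22.65277807448103], [67.98378400970505, 89.37910674931359, 27.56350064797127]]
cast 1.2724867724867726
jar 1.2762601626016261
bowl 1.073034555605855
```

View pics/c11.png

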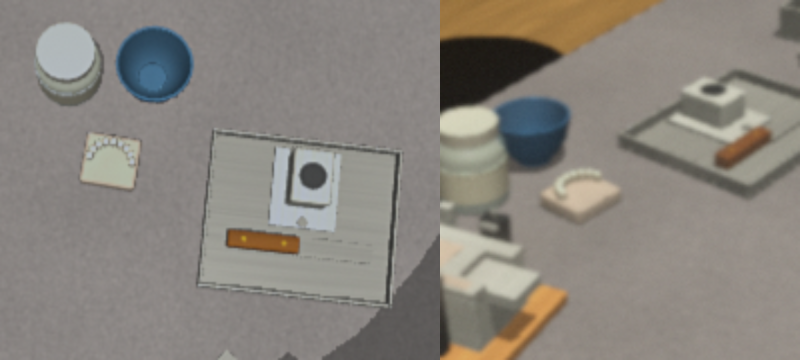

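The lid (top at z 46.5, upright) and the knife (top at z 22.7) both lie flat, side by side, inside the tray walls. The cast, jar and bowl have not moved. Handing in.

```bash
python3 -c "
from workcell import *
print(finish_job())"
```

```text
the job is handed in; nothing more can be done
None
```

I pried the lid open with the larger knife; it stayed propped without it, and lid and knife now lie flat side by side in the tray, with the cast, bowl and jar unmoved; handed in at about 38 s (the hand-in returned no verdict).

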